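# Swap the battery packs in the charging dock

## Task

The pack in the charging dock is charged: press the thumb pad of the dock's catch so that the pack springs free, slide it out along the rails and set it down, right way up, in the empty blue bin on the bench. Then set the discharged pack, which stands on the bench, on the dock, groove end first, and slide it home until the catch clicks behind its rib. Do not let go of a pack in mid-air, and leave the spray can, the carton and the tape dispenser where they stand.

Things in the scene. Friction and masses are not known exactly. Their poses are not given: they have to be found in the camera images.
- dock: Charging dock screwed to the bench: grey bed 280 mm long, 104 wide, 12 thick, with low rails and a tower. Origin: centre of its underside on the bench; +x: the way a pack slides in; z up. Packs stand on the bed's top, 12 mm above the bench. The bed is open from its mouth end (x = -140 mm) to x = -48. Tower: x = 56 to 140, 90 wide, 60 high; its face at x = 56 is the hard stop.
- rail_mouth (a point): Middle of the rails' entry, on the bed at x = -20 mm of the dock, same axes. Rail walls, 73 mm apart, run on to x = 52. From x = -8 lips (edges 61 apart, 10.5 above the bed) lie over the pack's foot, so a pack lifts off or sets down only with its centre at dock x below about -70. Flared guides, 73 widening to 91 mm apart, reach back to x = -48. All this is at most 27 mm high, 100 wide.
- dock_home (a point): Where the centre of a pack that is home stands: dock x = -6.5 mm, 43 mm above the bench, same axes as the dock. At the hard stop the centre is 2.5 mm farther in. A pushed pack clicks within these last 2.5 mm; pushing it home takes about 10 to 15 N. Not clicked, it is pushed back out by the plunger.
- plunger (a joint): Spring plunger in the tower's face that pushes a pack outward: 0 when pressed in, growing as it comes out, 0.020 m full stroke; 7.5 N pressed in, 5.5 N right out. When the catch is pressed it moves the pack about 19 mm out, to a centre at about dock x = -25 mm, where the catch no longer holds it.
- catch_pad (a point): Centre of the top of the catch's thumb pad, black and ribbed, 36 mm along the dock's x by 44 mm, on top of the tower: at dock x = 120 mm, y = 0, 90 mm above the bench at rest. Press it straight down about 9 mm: about 2 N at first, up to about 7 N.
- catch (a joint): Angle of the catch, a spring rocker hinged on top of the tower (dock x = 84 mm, 72 mm high). 0: at rest, hook down; grows as the pad is pressed and the steel hook, which reaches over the pack to dock x = 20 mm (its top 84 mm high), rises. Pack free at 0.16 rad; end at 0.25. The rib of a pack pushed in lifts the hook, which snaps into the groove behind it.
- pack_a_mid (a point): Charged pack, home in the dock at the start. Black battery on a grey foot, 120 mm long (x), 62 high, about 0.5 kg. Body 56 mm wide, upright sides; the foot (lowest 8 mm) is 70 wide, its front corners rounded. This point: its centre, 31 mm above its underside. +x: leading end, with a groove across the top (x = 26 to 50 mm, 8 deep) behind a 10 mm rib. -x: flat end, four small lights on top.
- pack_b_mid (a point): Discharged pack, standing upright on the open bench at the start; same shape, size and axes as the charged one. This point is its centre, 31 mm above its underside; +x is the end with the groove, which goes into the dock first.
- bin: Empty blue plastic stock bin, fixed on the bench, 200 mm (x) by 145 mm, walls 5 mm thick and 50 mm high (30 mm at the -x end), floor 5 mm thick; inside 190 by 135 mm. Origin: centre of its underside.
- can_mid (a point): Spray can standing on the bench beside the dock's tower, 60 mm across, 180 mm high. This point is its centre, half-way up. Leave it.
- carton_mid (a point): Tall closed carton beside the mouth of the dock, 90 mm (x) by 70 mm by 120 mm high. This point is its centre. Leave it.
- tape_mid (a point): Bench tape dispenser with its roll, about 165 mm long (x), 56 mm wide, 92 mm high, beside the dock's tower on the other side than the can. This point lies 46 mm above the bench. Leave it.
There are look-alikes about, which are no part of the job. Leave any pink, red or turquoise look-alike of the part that bears pack_a_mid alone.

How it is judged:
By the outcome, as a careful person would: the job done as asked, in the order asked, and still so for the second after the job is handed in, with the robot touching nothing.
It also fails if it takes over 67 s, if anything falls off the work surface, if the arm or the gripper's body presses on something with over 40 N, if the wrist force passes 120 N, or if a joint passes its speed limit or range.

## Robot

A 6-joint arm with a two-finger parallel gripper is mounted at the origin on the work surface. World frame = base frame: x ahead of the robot, y to its left, z up, the work surface at z = 0. Lengths are in m, angles in rad, forces in N, time in s.
With the tool pointing down it reaches from about 0.425 to 0.95 m from the base axis. Payload 3.5 kg.
Tool frame: the origin (TCP) lies on the centre line of the jaws, within the pads' length; the fingertips stand 19 mm ahead of it and the grasp point (between the pads) is the TCP; z points along the fingers, y is the line along which they close (so a half turn about z gives the same grasp; the last joint's range is limited). The gripper opens to 85 mm and grips with 20 to 120 N. Pads are 22 mm wide; open, the fingers measure 114 mm over their backs; the gripper's body (76 mm by 85 mm) begins 54 mm behind the grasp point. The pads swing forward as they close: fully open they stand 13 mm farther back than shut.
Start: joints at [-1.405, 0.286, 1.577, -0, 1.279, -0.15], TCP at [0.21, -0.642, 0.25] pointing down, gripper open.
Joint ranges: [-2.77, 2.77], [-0.9, 2.22], [0.21, 2.48], [-1.53, 4.67], [0.24, 2.81], [-2.84, 2.84]. Speed limits (rad/s): [2.79, 2.79, 3.14, 3.14, 3.14, 3.14].

## Interface

Orientations are given as a unit quaternion [x, y, z, w].
In Python, from plant import status, cams, ctrl gives the robot as it stands.
- The arm moves only by the shell command python3 -m inch 'ROWS' [FORCE]. ROWS is JSON, a list of rows, each a list of 3 entries, a list of its own where there are three numbers: the opening, from -1 (shut) to 1 (fully open), then the shift along the tool's x, y, z in cm, then the turn about the tool's z in rad. In form: [[jaw, [dx, dy, dz], twist], ...]. A call has 1 to 20 rows; each row is the pose to reach, as a shift and turn from the pose commanded when the call began, along the tool's axes at that moment; what a row does not reach only later rows make up. A row lasts 1/10 s, in which the tool goes at most 50 mm and 8.59 degrees, less where a joint would pass 70% of its speed; a pose out of reach is approached as far as the arm can. A call with a gripper value outside its range is refused whole. The fingers move at their own pace and stop on an object; FORCE is the grip in N (left out, the last holds). Time passes only in rows, so rows that repeat a pose let the fingers close. It gives the time, the measured TCP pose, the force and the opening at its end, in the units of the state.
- status.get_state(): the state, without advancing time (a new reading comes with each control period).
- cams.read_camera(name): name is "scene" or "side" or "wrist"; returns the picture (384x512x3 uint8, blue, green, red); there is no depth.
- cams.calibration(name): a dict with "camera_matrix" (3x3 intrinsics, pixels), "k1" (the pictures are not rectified: a ray, as slopes to the right and down, at radius r is drawn at 1 + k1 r^2 times it, then the intrinsics apply), "cam_to_world" (4x4, takes a point from camera to world coordinates); the wrist camera has in their place "mount" (4x4, takes a point from camera to tool coordinates, whose origin is the TCP and whose axes are the flange's). Camera axes: x right, y down, z forward; pixel columns grow to the right and rows downward; lengths in m; the calibration is good to about 2 mm. A picture is of the moment at which its call begins: read the wrist's pose just before it. calibration takes no time and is no camera call.
- ctrl.sign_off(): hands the job in, once; it reports no verdict.
The state is a dict: "time": time; "qpos": joint angles; "dq": joint speeds; "joint_efforts": joint torques, N m; "eef_pos": TCP position; "tcp_rot": TCP orientation; "contact_force": force on the tool from outside, world axes, zero at the start; "wrist_torque": the same for the moment, N m; "opening": opening from 0.0 (shut) to 1.0 (fully open).
Only numpy, scipy, OpenCV 4.12 (cv2) and the standard library are available. Lean on these libraries where they do the work, as an engineer would, in place of code of your own. Each camera call takes 0.05 s, during which the arm holds its last target. There are 200 camera calls.

## Working session

There is one attempt and no reset: what is moved stays moved. The work goes in short steps, Python scripts to look and compute and a shell command to move; the robot and the scene stay as the last step left them, time stands still between calls to the robot, and variables do not carry over. Pictures are saved under pics/ and viewed, on a budget of 10 in all, crops included, one or two more only if the job needs it, and the job is handed in when it is done.

```bash
mkdir -p pics; ls; python3 - <<'E'
from plant import status,cams
import cv2,numpy as np
print(status.get_state())
for n in ("scene","side"):
    cv2.imwrite(f"pics/{n}0.png",cams.read_camera(n)); c=cams.calibration(n); print(n,c)
print(cams.calibration("wrist"))
E
```

```text
pics
{'time': 0.0, 'qpos': array([-1.40498936e+00,  2.87183433e-01,  1.57821384e+00,  1.52620579e-05,
        1.27860477e+00, -1.50012486e-01]), 'dq': array([ 0.00039895, -0.00030798,  0.00028214, -0.0002329 , -0.00034254,
       -0.00091686]), 'joint_efforts': array([-5.89146184e-04, -4.05981338e+01, -2.92623210e+01, -1.84739451e-04,
        5.80698557e-03,  2.37296049e-06]), 'eef_pos': array([ 0.20957043, -0.64098155,  0.24891534]), 'tcp_rot': array([ 9.87557776e-01,  1.57251990e-01, -2.20896541e-06, -1.20471590e-03]), 'contact_force': array([ 0.02329773,  0.01261666, -0.32675262]), 'wrist_torque': array([ 0.004837  ,  0.00795985, -0.052872  ]), 'opening': 0.9984587042727389}
scene {'camera_matrix': array([[399.37879309,   0.        , 261.35615778],
       [  0.        , 399.37879309, 192.02958717],
       [  0.        ,   0.        ,   1.        ]]), 'k1': -0.08392788743652536, 'cam_to_world': array([[-0.84584655,  0.44018808, -0.30129401,  0.91938451],
       [ 0.53340896,  0.69342289, -0.48439609,  0.56702214],
       [-0.00430122, -0.57043768, -0.82132962,  1.04696187],
       
[... 375 characters left out ...]
.64072643,  0.71602833],
       [ 0.02250902, -0.74597842, -0.66558961,  0.80443613],
       [ 0.        ,  0.        ,  0.        ,  1.        ]])}
{'camera_matrix': array([[267.63368725,   0.        , 254.68905328],
       [  0.        , 267.63368725, 195.80301203],
       [  0.        ,   0.        ,   1.        ]]), 'k1': -0.03174347540041759, 'mount': array([[-8.62167949e-04, -9.60625458e-01, -2.77845255e-01,
         7.14287412e-02],
       [ 9.99999038e-01, -1.13012330e-03,  8.04253776e-04,
         5.48739521e-04],
       [-1.08658605e-03, -2.77844295e-01,  9.60625508e-01,
        -1.24544603e-01],
       [ 0.00000000e+00,  0.00000000e+00,  0.00000000e+00,
         1.00000000e+00]])}
```

View pics/scene0.png

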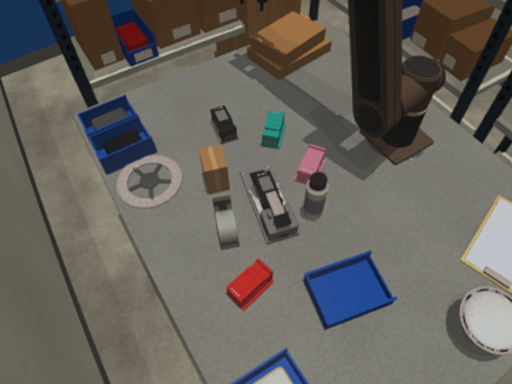

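View pics/side0.png

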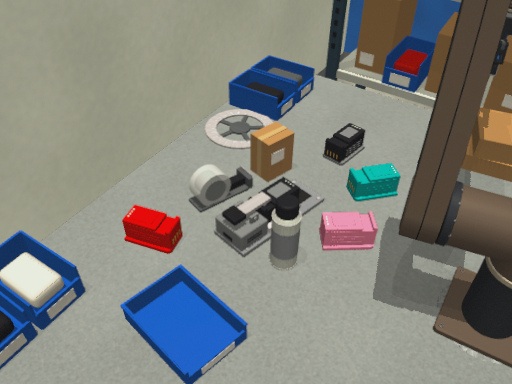

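Scene view: dock at (270,203) with its tower toward (280,222) and black pack A at (266,190). The black pack B is at (223,122) and the empty blue bin at (348,288). Carton is at (214,168), tape at (227,220), can at (316,193). 

Candidates for a pack:
- Black at (223,122): pack B by its description.
- Black in the dock at (266,190): pack A.
- Teal (274,128), pink (311,162) and red (250,284): look-alikes, to be left alone.
- Black things in the blue bin at (125,140): not packs on the open bench.

Next is a close crop to check the choice and read corners.

```bash
cat > h.py <<'E'
import numpy as np,cv2
from plant import status,cams
from scipy.spatial.transform import Rotation as R
def cal(n,st=None):
    c=cams.calibration(n); K=c["camera_matrix"]; k=c["k1"]
    if n=="wrist":
        st=st or status.get_state(); T=np.eye(4); T[:3,:3]=R.from_quat(st["tcp_rot"]).as_matrix(); T[:3,3]=st["eef_pos"]; T=T@c["mount"]
    else: T=c["cam_to_world"]
    return K,k,T
def proj(P,C):
    K,k,T=C; p=(np.atleast_2d(P)-T[:3,3])@T[:3,:3]; s=p[:,:2]/p[:,2:]
    s=s*(1+k*(s**2).sum(1,keepdims=True)); return s@K[:2,:2].T+K[:2,2]
def at(uv,z,C):
    K,k,T=C; q=(np.array(uv,float)-K[:2,2])/np.diag(K)[:2]; s=q.copy()
    for _ in range(20): s=q/(1+k*(s@s))
    d=T[:3,:3]@np.r_[s,1]; t=(z-T[2,3])/d[2]; return T[:3,3]+t*d
def W(pose,pts,z0=0):  # pose x,y,yaw
    pts=np.atleast_2d(pts).astype(float); c,s=np.cos(pose[2]),np.sin(pose[2])
    return np.c_[pose[0]+c*pts[:,0]-s*pts[:,1],pose[1]+s*pts[:,0]+c*pts[:,1],pts[:,2]+z0]
def fit(obs,x0):
    # obs: list of (cam, local pts, pix)
    from scipy.optimize import least_squares
    f=lambda p:np.concatenate([(proj(W(p,l),C)-u).ravel() for C,l,u in obs])
    r=least_squares(f,x0,loss="soft_l1"); return r.x,r.fun
E
python3 - <<'E'
import cv2,numpy as np
a=cv2.imread("pics/scene0.png");b=cv2.imread("pics/side0.png")
up=lambda i,x,y,w,h,s:cv2.resize(i[y:y+h,x:x+w],(w*s,h*s),interpolation=cv2.INTER_CUBIC)
m=np.zeros((600,800,3),np.uint8)
m[:400,:320]=up(a,235,162,80,100,4)   # scene dock
m[:400,320:800]=up(b,205,165,120,100,4)  # side dock
m[400:600,:200]=up(a,203,98,40,40,5)
m[400:600,200:450]=up(b,320,118,50,40,5)
m[400:600,450:750]=up(a,295,240,150,100,2)[:200]
cv2.imwrite("pics/c1.png",m)
E
```

```text
(no output)
```

View pics/c1.png

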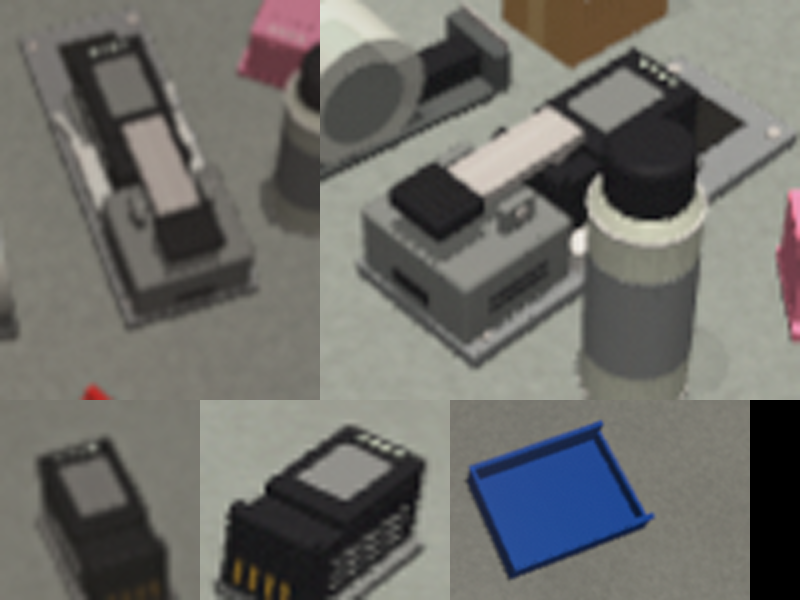

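Crop: pack A sits in the dock with its lights at the mouth end (canvas (108,45)). The discharged black pack has its lights away from the dock and gold contacts on the groove end, lower in the picture. The bin is empty. The choice is confirmed.

```bash
python3 - <<'E'
from h import *
S,D=cal("scene"),cal("side")
cv=lambda P,ox,oy,x,y,s:(np.array(P,float)-[ox,oy]+.5)/s-.5+[x,y]
sd=lambda P:cv(P,0,0,235,162,4); dd=lambda P:cv(P,320,0,205,165,4)
L=np.array
dock,r=fit([(S,L([[140,-52,0],[140,52,0],[140,-45,60],[140,45,60],[56,-45,60],[-140,-52,12],[-140,52,12]])/1e3,sd([[130,327],[257,292],[137,285],[255,253],[103,205],[20,40],[133,14]])),
 (D,L([[140,-52,0],[140,52,0],[140,-45,60],[140,45,60],[56,45,60],[-140,52,12]])/1e3,dd([[358,270],[475,366],[363,212],[470,280],[570,225],[797,138]]))],[.5,.1,1.2])
print("dock",dock,np.degrees(dock[2]),r.round(1).reshape(-1,2).tolist())
# pad & pack a check
print("padpix",proj(W(dock,[[.12,0,.09]]),S),proj(W(dock,[[.12,0,.09]]),D))
bs=cv([[470,467],[600,424],[650,518],[512,577]],450,400,295,240,2)
l=L([[100,-72.5,50],[-100,-72.5,50],[-100,72.5,50],[100,72.5,50]])/1e3
print([at(p,.05,S).round(3) for p in bs])
bp=L([[181,267],[245,322],[188,378],[123,305]]) 
print("side",[at(p,.05,D).round(3) for p in bp])
# pack b
pb=cv([[38,458],[108,437]],0,400,203,98,5); qb=cv([[350,427],[425,460],[268,490]],200,400,320,118,5)
print([at(p,.062,S).round(3) for p in pb],[at(p,.062,D).round(3) for p in qb])
for n,p,q,z in (("can top",(319,176),(289,199),.18),("carton",(212,153),(272,133),.12),("tape",(226,205),(210,185),.09)):
    print(n,at(p,z,S).round(3),at(q,z,D).round(3))
st=status.get_state(); print(R.from_quat(st["tcp_rot"]).as_matrix().round(2))
E
```

```text
dock [ 0.53728293 -0.00923278  1.33187365] 76.31073913801738 [[-0.5, 0.5], [0.8, -0.7], [0.3, 0.4], [0.6, -0.5], [-0.7, -3.5], [-0.7, -1.7], [1.0, -3.1], [-0.8, 0.9], [-0.3, 1.4], [-1.4, -1.3], [-1.4, 2.9], [1.1, -1.9], [0.2, -2.0]]
padpix [[282.15307033 217.60262544]] [[233.50193499 212.66341635]]
[array([0.597, 0.265, 0.05 ]), array([0.408, 0.31 , 0.05 ]), array([0.441, 0.45 , 0.05 ]), array([0.638, 0.413, 0.05 ])]
side [array([0.588, 0.267, 0.05 ]), array([0.404, 0.305, 0.05 ]), array([0.423, 0.453, 0.05 ]), array([0.622, 0.404, 0.05 ])]
[array([ 0.521, -0.412,  0.062]), array([ 0.469, -0.404,  0.062])] [array([ 0.516, -0.415,  0.062]), array([ 0.465, -0.408,  0.062]), array([ 0.528, -0.328,  0.062])]
can top [0.441 0.095 0.18 ] [0.441 0.091 0.18 ]
carton [ 0.629 -0.182  0.12 ] [ 0.634 -0.167  0.12 ]
tape [ 0.678 -0.013  0.09 ] [0.665 0.06  0.09 ]
[[ 0.95  0.31 -0.  ]
 [ 0.31 -0.95  0.  ]
 [ 0.   -0.   -1.  ]]
```

```bash
cat >> h.py <<'E'
def to(x,y,z,yaw):  # shift cm in tool axes & twist from the measured pose, tool kept vertical
    st=status.get_state(); M=R.from_quat(st["tcp_rot"]).as_matrix(); d=M.T@(np.array([x,y,z])-st["eef_pos"])*100
    w=np.arctan2(M[1,0],M[0,0]); t=-((yaw-w+np.pi)%(2*np.pi)-np.pi); print("shift",d.round(2),"twist",round(t,3))
def dk(d,x,y=0): c,s=np.cos(d[2]),np.sin(d[2]); return d[0]+c*x-s*y,d[1]+s*x+c*y
E
python3 -c "
from h import *
to(.532,-.028,.28,1.332)"
```

```text
shift [ 49.69 -48.27  -2.97] twist -1.016
```

```bash
python3 -m inch '[[1,[49.7,-48.3,-3],-1.016],[1,[49.7,-48.3,-3],-1.016],[1,[49.7,-48.3,-3],-1.016],[1,[49.7,-48.3,-3],-1.016],[1,[49.7,-48.3,-3],-1.016],[1,[49.7,-48.3,-3],-1.016],[1,[49.7,-48.3,-3],-1.016],[1,[49.7,-48.3,-3],-1.016],[1,[49.7,-48.3,-3],-1.016],[1,[49.7,-48.3,-3],-1.016],[1,[49.7,-48.3,-3],-1.016],[1,[49.7,-48.3,-3],-1.016],[1,[49.7,-48.3,-3],-1.016],[1,[49.7,-48.3,-3],-1.016],[1,[49.7,-48.3,-3],-1.016],[1,[49.7,-48.3,-3],-1.016],[1,[49.7,-48.3,-3],-1.016],[1,[49.7,-48.3,-3],-1.016]]' && python3 - <<'E'
from h import *
st=status.get_state(); im=cams.read_camera("wrist"); print(st["time"],st["eef_pos"],st["tcp_rot"],st["dq"].round(3))
C=cal("wrist",st); d=[.5373,-.0092,1.3319]
cv2.imwrite("pics/w1.png",im); np.savez("w1.npz",p=st["eef_pos"],q=st["tcp_rot"])
o=cv2.resize(im,None,fx=1.5,fy=1.5,interpolation=cv2.INTER_CUBIC)
def poly(pts,z,col):
    p=proj(W(d,[[a/1e3,b/1e3,z/1e3] for a,b in pts]),C)*1.5; cv2.polylines(o,[p.round().astype(int)],True,col,1)
poly([(-140,-52),(140,-52),(140,52),(-140,52)],12,(0,255,0)); poly([(56,-45),(140,-45),(140,45),(56,45)],60,(0,255,255))
poly([(-66.5,-28),(53.5,-28),(53.5,28),(-66.5,28)],74,(255,0,255)); poly([(102,-22),(138,-22),(138,22),(102,22)],90,(0,0,255))
cv2.imwrite("pics/w1o.png",o)
E
```

```text
time: 1.9
eef_pos: [0.5316, -0.0293, 0.28]
tcp_rot: [0.787, 0.617, -0.0, -0.0]
contact_force: [0.2, 0.7, -0.1]
opening: 0.999
1.9 [ 0.53156953 -0.02930413  0.28003358] [ 7.86984176e-01  6.16973105e-01 -2.61817913e-04 -1.57968755e-04] [-0.006 -0.    -0.002  0.002 -0.001  0.001]
```

View pics/w1o.png

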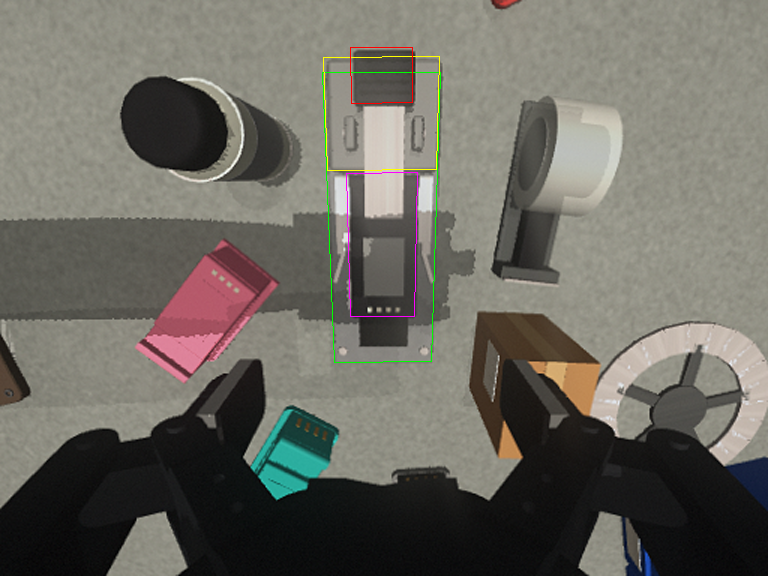

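The overlay fits: bed, tower and pack outlines all lie within about 2 px. The pad is at (384,77) on the canvas and the dock sits about 1 mm toward dock -y. The can is clear on the left. Going to the pad with the jaws shut.

```bash
python3 -c "
from h import *
d=[.5383,-.0094,1.332]
x,y=dk(d,.12)
to(x,y,.13,1.332)"
```

```text
shift [14.1   0.15 15.01] twist -0.002
```

```bash
python3 -m inch '[[-1,[5,0.1,1],0],[-1,[10,0.1,4],0],[-1,[14,0.15,8],0],[-1,[14.1,0.15,12],0],[-1,[14.1,0.15,14],0],[-1,[14.1,0.15,15],0],[-1,[14.1,0.15,15],0],[-1,[14.1,0.15,16],0],[-1,[14.1,0.15,16.5],0],[-1,[14.1,0.15,16.8],0],[-1,[14.1,0.15,17],0],[-1,[14.1,0.15,17.2],0]]' 40
```

```text
time: 3.15
eef_pos: [0.5673, 0.1085, 0.1088]
tcp_rot: [0.786, 0.618, 0.001, 0.0]
contact_force: [-0.7, 1.5, 5.7]
opening: -0.001
```

```bash
python3 -m inch '[[-1,[0,0,0.1],0],[-1,[0,0,0.25],0],[-1,[0,0,0.4],0],[-1,[0,0,0.5],0],[-1,[0,0,0.6],0],[-1,[0,0,0.6],0]]'
```

```text
time: 3.75
eef_pos: [0.5679, 0.1103, 0.1041]
tcp_rot: [0.787, 0.617, 0.002, -0.001]
contact_force: [-0.8, 5.6, 5.7]
opening: 0.005
```

```bash
python3 -m inch '[[-1,[0,0,0.1],0],[-1,[0,0,0.2],0],[-1,[0,0,0.3],0],[-1,[0,0,0.4],0],[-1,[0,0,0.4],0],[-1,[0,0,0.4],0]]' && python3 - <<'E'
from h import *
im=cams.read_camera("wrist"); s=cams.read_camera("side"); c=cams.read_camera("scene")
up=lambda i,x,y,w,h,k:cv2.resize(i[y:y+h,x:x+w],(w*k,h*k),interpolation=cv2.INTER_CUBIC)
m=np.zeros((384,800,3),np.uint8); m[:,:400]=im[:,56:456]; m[:,400:]=up(s,205,120,100,96,4)[:,:400]
cv2.imwrite("pics/w2.png",m)
E
```

```text
time: 4.35
eef_pos: [0.5683, 0.1111, 0.1008]
tcp_rot: [0.787, 0.617, 0.003, -0.001]
contact_force: [-1.3, 7.3, 7.8]
opening: 0.0
```

View pics/w2.png

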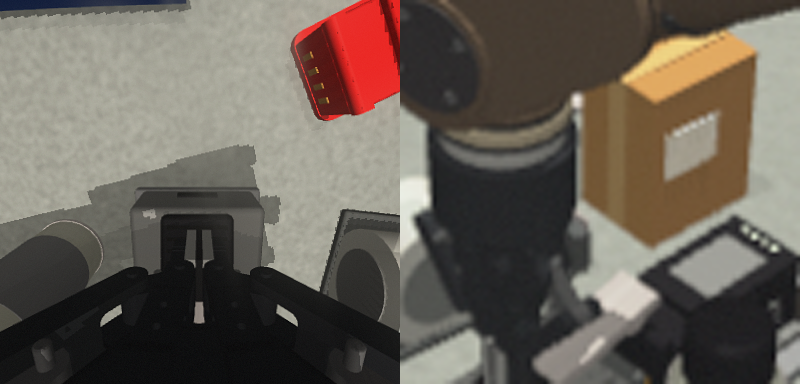

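The pad is down in the wrist view at (198,240). In the side view the pack's lights are about 7 px, or roughly 19 mm, farther toward the mouth, so it has sprung free. Lifting off and moving over the pack.

```bash
python3 -c "
from h import *
d=[.5383,-.0094,1.332]
x,y=dk(d,-.03)
to(x,y,.2,1.332)"
```

```text
shift [-15.35  -0.02 -10.01] twist -0.001
```

```bash
python3 -m inch '[[-1,[0,0,-4],0],[-1,[-1,0,-8],0],[0,[-6,0,-10],0],[1,[-11,0,-10],0],[1,[-15.2,0,-10],0],[1,[-15.2,0,-10],0],[1,[-15.2,0,-10],0],[1,[-15.2,0,-10],0]]' && python3 - <<'E'
from h import *
st=status.get_state(); im=cams.read_camera("wrist")
C=cal("wrist",st); d=[.5383,-.0094,1.332]
o=cv2.resize(im,None,fx=1.5,fy=1.5,interpolation=cv2.INTER_CUBIC)
def poly(pts,z,col):
    p=proj(W(d,[[a/1e3,b/1e3,z/1e3] for a,b in pts]),C)*1.5; cv2.polylines(o,[p.round().astype(int)],True,col,1)
poly([(-140,-52),(140,-52),(140,52),(-140,52)],12,(0,255,0)); poly([(56,-45),(140,-45),(140,45),(56,45)],60,(0,255,255))
poly([(-85,-28),(35,-28),(35,28),(-85,28)],74,(255,0,255)); poly([(102,-22),(138,-22),(138,22),(102,22)],90,(0,0,255))
cv2.imwrite("pics/w3.png",o); x,y=dk(d,-.03); to(x,y,.05,1.332)
E
```

```text
time: 5.3
eef_pos: [0.531, -0.0385, 0.1982]
tcp_rot: [0.786, 0.618, 0.0, -0.0]
contact_force: [-0.3, -0.5, -1.1]
opening: 0.992
shift [-0.04  0.02 14.82] twist 0.001
```

View pics/w3.png

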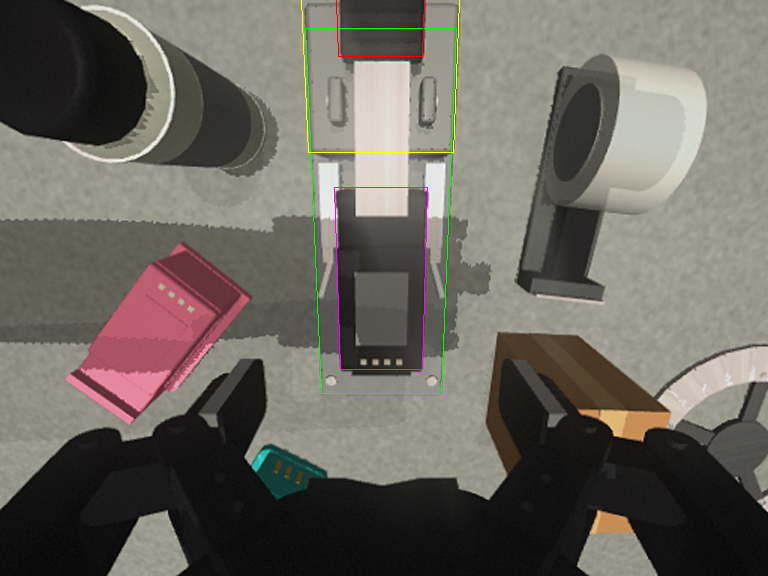

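The pack's outline matches a centre at dock x = -25 (lights at (382,362) on the canvas), so it is free. Descending to grasp it at its middle.

```bash
python3 -m inch '[[1,[0.4,0,4],0],[1,[0.4,0,8],0],[1,[0.4,0,11],0],[1,[0.4,0,13],0],[1,[0.4,0,14.3],0],[1,[0.4,0,14.6],0],[1,[0.4,0,14.6],0],[0,[0.4,0,14.6],0],[-1,[0.4,0,14.6],0],[-1,[0.4,0,14.6],0],[-1,[0.4,0,14.6],0],[-1,[0.4,0,14.6],0],[-1,[0.4,0,14.6],0],[-1,[0.4,0,14.6],0]]' 50
```

```text
time: 6.75
eef_pos: [0.5326, -0.0355, 0.0538]
tcp_rot: [0.786, 0.618, 0.0, 0.001]
contact_force: [-1.7, 1.1, 6.3]
opening: 0.653
```

```bash
python3 -m inch '[[-1,[-0.2,0,0],0],[-1,[-0.6,0,0],0],[-1,[-1.2,0,0],0],[-1,[-2,0,0],0],[-1,[-3,0,0],0],[-1,[-4,0,0],0],[-1,[-5,0,0],0],[-1,[-6,0,0],0],[-1,[-6.8,0,0],0],[-1,[-7.2,0,0],0],[-1,[-7.2,0,0],0]]' 50; python3 -c "
from h import *
x,y=dk([.5383,-.0094,1.332],-.098); to(x,y,.055,1.332)"
```

```text
time: 7.85
eef_pos: [0.5159, -0.1061, 0.0539]
tcp_rot: [0.787, 0.617, 0.001, 0.001]
contact_force: [-0.2, -0.7, 5.8]
opening: 0.651
shift [ 0.12 -0.11 -0.11] twist -0.002
```

```bash
python3 -m inch '[[-1,[0,0,-0.3],0],[-1,[0,0,-1],0],[-1,[0,0,-2.5],0],[-1,[0,0,-5],0],[-1,[0,0,-8],0],[-1,[0,0,-12],0],[-1,[0,0,-16],0],[-1,[0,0,-18],0],[-1,[0,0,-18],0]]'; python3 -c "
from h import *
to(.515,.357,.235,2.908)"
```

```text
time: 8.75
eef_pos: [0.5168, -0.1059, 0.2375]
tcp_rot: [0.786, 0.618, 0.002, 0.004]
contact_force: [0.4, -0.6, -5.5]
opening: 0.647
shift [ 44.94 -11.12   0.08] twist -1.576
```

```bash
python3 -m inch '[[-1,[0,0,-3],0],[-1,[2,-0.5,-5],0],[-1,[5,-1.2,-6],-0.05],[-1,[9,-2.2,-6],-0.15],[-1,[13,-3.2,-6],-0.28],[-1,[17,-4.2,-6],-0.41],[-1,[21,-5.2,-6],-0.54],[-1,[25,-6.2,-6],-0.67],[-1,[29,-7.2,-6],-0.8],[-1,[33,-8.2,-6],-0.93],[-1,[37,-9.2,-6],-1.06],[-1,[40,-10,-6],-1.19],[-1,[42,-10.6,-6],-1.32],[-1,[44,-11,-5],-1.45],[-1,[44.9,-11.1,-4],-1.53],[-1,[44.9,-11.1,-4],-1.576],[-1,[44.9,-11.1,-4],-1.576],[-1,[44.9,-11.1,-4],-1.576]]' && python3 - <<'E'
from h import *
st=status.get_state(); ims={n:cams.read_camera(n) for n in("wrist","scene","side")}
print(st["eef_pos"],st["tcp_rot"])
b=[.514,.3575,-.2325]; pk=[st["eef_pos"][0],st["eef_pos"][1],2.908]
up=lambda i,x,y,w,h,k:cv2.resize(i[y:y+h,x:x+w],(w*k,h*k),interpolation=cv2.INTER_CUBIC)
for n in ims:
    C=cal(n,st); o=ims[n]
    for z,c,(a,e) in((.05,(0,255,255),(.1,.0725)),(.005,(0,255,0),(.095,.0675))):
        p=proj(W(b,[[-a,-e,z],[a,-e,z],[a,e,z],[-a,e,z]]),C); cv2.polylines(o,[(p*16).round().astype(int)],True,c,1,shift=4)
m=np.zeros((584,800,3),np.uint8); m[:384,:512]=ims["wrist"]; m[384:,:300]=up(ims["scene"],295,235,150,100,2); 
s=up(ims["side"],100,240,160,144,2); m[384-88:384-88+288,512-32+0:800]=s[:, :320] 
cv2.imwrite("pics/b1.png",m)
E
```

```text
time: 10.55
eef_pos: [0.5127, 0.3569, 0.2707]
tcp_rot: [0.117, 0.993, -0.001, -0.001]
contact_force: [-0.6, -0.0, -5.0]
opening: 0.648
[0.51266616 0.3569298  0.27066313] [ 1.17138734e-01  9.93114613e-01 -7.61673736e-04 -1.14139593e-03]
```

View pics/b1.png

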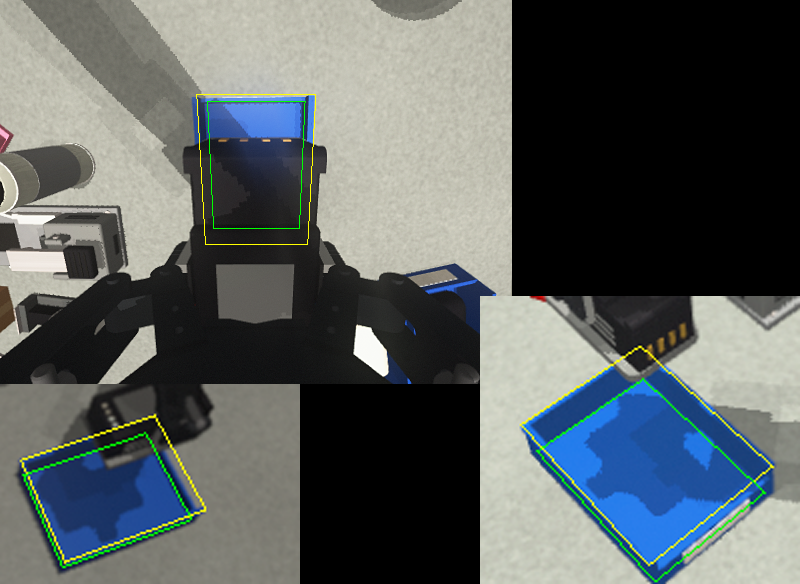

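Bin overlay agrees in all three views to about 3 mm, and the pack hangs upright over the bin's middle. Lowering it.

```bash
python3 -m inch '[[-1,[-0.1,0,3],0],[-1,[-0.1,0,7],0],[-1,[-0.1,0,11],0],[-1,[-0.1,0,15],0],[-1,[-0.1,0,18],0],[-1,[-0.1,0,20],0],[-1,[-0.1,0,21],0],[-1,[-0.1,0,21.6],0],[-1,[-0.1,0,21.9],0],[-1,[-0.1,0,22],0],[-1,[-0.1,0,22.1],0],[-1,[-0.1,0,22.1],0]]'
```

```text
time: 11.9
eef_pos: [0.5148, 0.3573, 0.0523]
tcp_rot: [0.117, 0.993, 0.0, 0.001]
contact_force: [-0.9, -0.4, -4.4]
opening: 0.649
```

```bash
python3 -m inch '[[-1,[0,0,0.1],0],[-1,[0,0,0.2],0],[-1,[0,0,0.3],0],[-1,[0,0,0.4],0],[-1,[0,0,0.4],0]]'
```

```text
time: 12.4
eef_pos: [0.5141, 0.357, 0.0471]
tcp_rot: [0.117, 0.993, -0.0, -0.0]
contact_force: [-0.5, -0.1, -4.4]
opening: 0.648
```

```bash
python3 -m inch '[[-1,[0,0,0.1],0],[-1,[0,0,0.2],0],[-1,[0,0,0.2],0]]'
```

```text
time: 12.7
eef_pos: [0.5146, 0.3573, 0.0469]
tcp_rot: [0.116, 0.993, 0.0, 0.0]
contact_force: [-4.5, -2.0, 3.8]
opening: 0.652
```

On the floor: the vertical force flipped from -4.4 N to +3.8 N. Opening partly, then rising.

```bash
python3 -m inch '[[0.5,[0,0,0],0],[0.75,[0,0,0],0],[0.75,[0,0,0],0],[0.75,[0,0,0],0],[0.75,[0,0,-0.5],0],[0.75,[0,0,-3],0],[0.75,[0,0,-7],0],[0.75,[0,0,-12],0],[0.75,[0,0,-17],0],[0.75,[0,0,-21],0],[0.75,[0,0,-21],0]]'; python3 -c "
from h import *
to(.500,-.351,.27,1.43)"
```

```text
time: 13.8
eef_pos: [0.5175, 0.3587, 0.265]
tcp_rot: [0.117, 0.993, 0.004, 0.007]
contact_force: [0.2, 1.1, 0.2]
opening: 0.875
shift [-14.74 -69.44  -1.01] twist 1.478
```

```bash
python3 -m inch '[[1,[-1,-5,-3],0.14],[1,[-2,-10,-3],0.28],[1,[-3,-15,-3],0.42],[1,[-4.2,-20,-3],0.56],[1,[-5.3,-25,-3],0.7],[1,[-6.3,-30,-3],0.84],[1,[-7.4,-35,-3],0.98],[1,[-8.4,-40,-3],1.12],[1,[-9.5,-45,-2],1.26],[1,[-10.6,-50,-1],1.4],[1,[-11.6,-55,-1],1.478],[1,[-12.7,-60,-1],1.478],[1,[-13.8,-65,-1],1.478],[1,[-14.7,-69.4,-1],1.478],[1,[-14.7,-69.4,-1],1.478],[1,[-14.7,-69.4,-1],1.478],[1,[-14.7,-69.4,-1],1.478],[1,[-14.7,-69.4,-1],1.478]]' && python3 - <<'E'
from h import *
st=status.get_state(); im={n:cams.read_camera(n) for n in("wrist","scene")}
print(st["eef_pos"]); np.savez("w4.npz",p=st["eef_pos"],q=st["tcp_rot"]); cv2.imwrite("pics/w4raw.png",im["wrist"])
C=cal("wrist",st); b=[.5,-.351,1.43]
o=im["wrist"]
up=lambda i,x,y,w,h,k:cv2.resize(i[y:y+h,x:x+w],(w*k,h*k),interpolation=cv2.INTER_CUBIC)
p=proj(W(b,[[-.06,-.028,.062],[.06,-.028,.062],[.06,.028,.062],[-.06,.028,.062]]),C)
print(p.round(1))
u=up(o,150,50,200,200,3); q=((p-[150,50]+.5)*3-.5)
cv2.polylines(u,[q.round().astype(int)],True,(255,0,255),1)
m=np.zeros((600,800,3),np.uint8); m[:,:600]=u; m[:200,600:]=up(im["scene"],300,235,100,100,2); cv2.imwrite("pics/w4.png",m)
E
```

```text
time: 15.6
eef_pos: [0.4967, -0.3504, 0.2651]
tcp_rot: [0.755, 0.656, 0.0, -0.0]
contact_force: [-0.5, -0.3, 0.5]
opening: 1.005
[ 0.49671123 -0.35042237  0.2651186 ]
[[277.7 221.9]
 [280.2 127.7]
 [233.1 127.6]
 [235.1 221.8]]
```

View pics/w4.png

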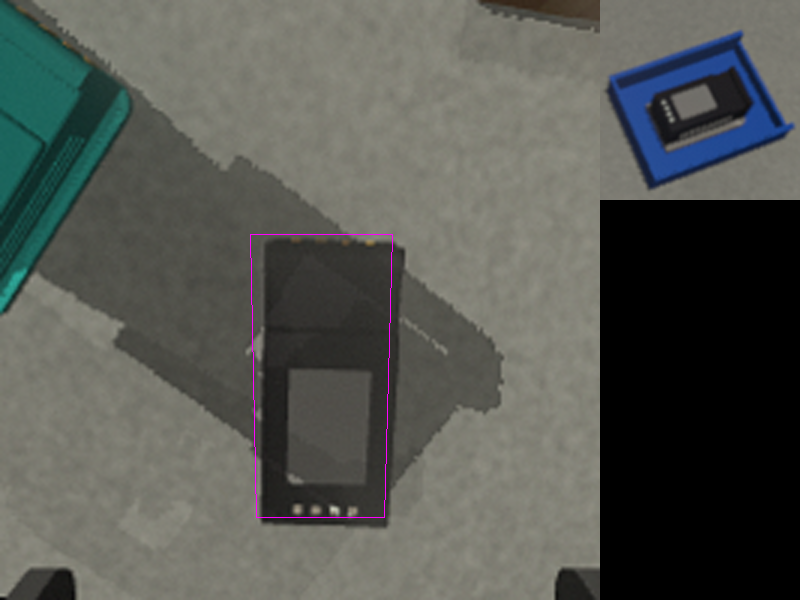

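Pack A stands upright in the bin (inset (700,105)). Pack B's top corners on the canvas are (265,240), (403,247), (387,526) and (262,522), a little to the right of and rotated from the estimate. Refitting.

```bash
python3 - <<'E'
from h import *
z=np.load("w4.npz"); C=cal("wrist",{"eef_pos":z["p"],"tcp_rot":z["q"]})
pix=(np.array([[265,240],[403,247],[387,526],[262,522]])+.5)/3-.5+[150,50]
l=np.array([[.06,.028,.062],[.06,-.028,.062],[-.06,-.028,.062],[-.06,.028,.062]])
b,r=fit([(C,l,pix)],[.5,-.351,1.43]); print(b,r.round(1))
x,y=dk(b,-0.01); to(x,y,.042,b[2])
E
```

```text
[ 0.50302316 -0.35507535  1.39926368] [-0.3  0.4  0.6 -0.4  0.3  0.  -0.6  0.1]
shift [-1.38  0.64 22.35] twist 0.033
```

```bash
python3 -m inch '[[1,[-2.4,0.65,3],0.033],[1,[-2.4,0.65,8],0.033],[1,[-2.4,0.65,13],0.033],[1,[-2.4,0.65,17],0.033],[1,[-2.4,0.65,20],0.033],[1,[-2.4,0.65,21.5],0.033],[1,[-2.4,0.65,22.3],0.033],[1,[-2.4,0.65,22.3],0.033],[0,[-2.4,0.65,22.3],0.033],[-1,[-2.4,0.65,22.3],0.033],[-1,[-2.4,0.65,22.3],0.033],[-1,[-2.4,0.65,22.3],0.033],[-1,[-2.4,0.65,22.3],0.033],[-1,[-2.4,0.65,22.3],0.033]]' 60 && python3 -c "
from h import *
s=status.get_state(); M=R.from_quat(s['tcp_rot']).as_matrix(); print(np.arctan2(M[1,0],M[0,0]), s['eef_pos'])"
```

```text
time: 17.1
eef_pos: [0.5006, -0.378, 0.0448]
tcp_rot: [0.766, 0.643, -0.0, 0.002]
contact_force: [-0.1, -0.6, 7.2]
opening: 0.647
1.3972905662072774 [ 0.50056338 -0.378017    0.04478042]
```

```bash
python3 -m inch '[[-1,[0,0,-0.5],0],[-1,[0,0,-2],0],[-1,[0,0,-5],0],[-1,[0,0,-9],0],[-1,[0,0,-12],0],[-1,[0,0,-12],0]]' && python3 -c "
from h import *
x,y=dk([.5383,-.0094,1.332],-.128); to(x,y,.16,1.332); print(status.get_state()['eef_pos'])"
```

```text
time: 17.7
eef_pos: [0.5018, -0.379, 0.1687]
tcp_rot: [0.766, 0.643, 0.0, 0.006]
contact_force: [1.9, -1.0, -3.5]
opening: 0.648
shift [24.27 -3.64  0.67] twist 0.065
[ 0.50180234 -0.37903267  0.16867609]
```

```bash
python3 -m inch '[[-1,[2,-0.3,0],0.01],[-1,[5,-0.7,0],0.03],[-1,[9,-1.3,0],0.065],[-1,[13,-2,0],0.065],[-1,[17,-2.6,0],0.065],[-1,[21,-3.2,0],0.065],[-1,[23.5,-3.6,0],0.065],[-1,[24.3,-3.65,2],0.065],[-1,[24.3,-3.65,4],0.065],[-1,[24.3,-3.65,6],0.065],[-1,[24.3,-3.65,7],0.065],[-1,[24.3,-3.65,7],0.065],[-1,[24.3,-3.65,7],0.065],[-1,[24.3,-3.65,7],0.065]]' && python3 - <<'E'
from h import *
st=status.get_state(); w,s=cams.read_camera("wrist"),cams.read_camera("side"); d=[.5383,-.0094,1.332]
print(st["eef_pos"],st["tcp_rot"]); x,y=dk(d,-.128); to(x,y,.0575,1.332)
C=cal("wrist",st); o=cv2.resize(w,None,fx=1.5,fy=1.5,interpolation=cv2.INTER_CUBIC)
def poly(pts,z,col,p0=d):
    p=proj(W(p0,[[a/1e3,b/1e3,z/1e3] for a,b in pts]),C)*1.5; cv2.polylines(o,[p.round().astype(int)],True,col,1)
poly([(-140,-52),(140,-52),(140,52),(-140,52)],12,(0,255,0)); poly([(56,-45),(140,-45),(140,45),(56,45)],60,(0,255,255))
p=[*dk([*st["eef_pos"][:2],1.332],.023),1.332]; poly([(-60,-28),(60,-28),(60,28),(-60,28)],st["eef_pos"][2]*1e3-44.8+62,(255,0,255),p)
cv2.imwrite("pics/w5.png",o)
E
```

```text
time: 19.1
eef_pos: [0.5064, -0.1316, 0.0933]
tcp_rot: [0.786, 0.618, 0.0, 0.001]
contact_force: [-0.3, 1.3, -4.3]
opening: 0.642
[ 0.50637306 -0.13161142  0.09330089] [7.86436842e-01 6.17669922e-01 4.50637133e-04 8.70667787e-04]
shift [-0.17  0.2   3.6 ] twist -0.0
```

View pics/w5.png

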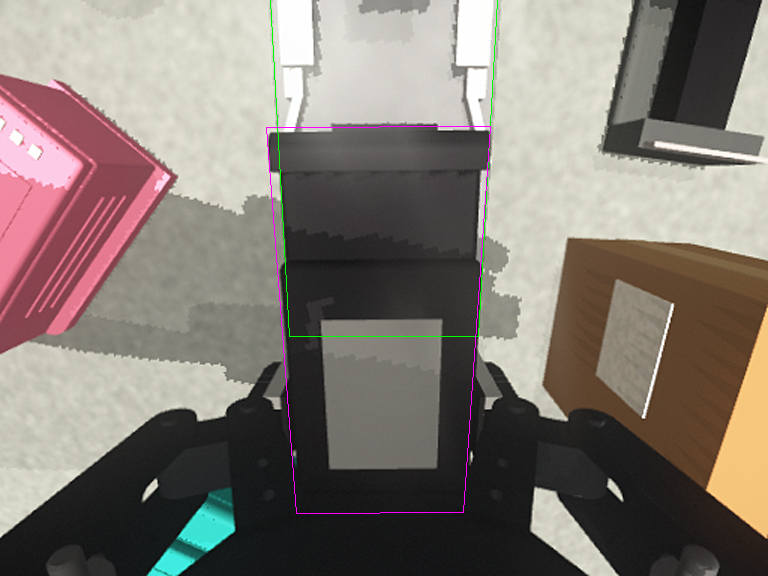

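The pack is in line with the rails except for the computed 2 mm sideways offset. The lips are centred at (386,30) and the rib at (380,150) on the canvas. Correcting that and setting the pack on the open bed.

```bash
python3 -m inch '[[-1,[-0.2,0.2,0.5],0],[-1,[-0.2,0.2,1.3],0],[-1,[-0.2,0.2,2.2],0],[-1,[-0.2,0.2,2.8],0],[-1,[-0.2,0.2,3.2],0],[-1,[-0.2,0.2,3.5],0],[-1,[-0.2,0.2,3.5],0],[-1,[-0.2,0.2,3.5],0]]'; python3 -c "
from h import *
x,y=dk([.5383,-.0094,1.332],-.128); to(x,y,.0568,1.332)"
```

```text
time: 20.0
eef_pos: [0.5073, -0.1336, 0.0574]
tcp_rot: [0.786, 0.618, 0.0, 0.0]
contact_force: [-1.4, -0.0, -3.8]
opening: 0.647
shift [0.   0.07 0.06] twist -0.0
```

```bash
python3 -m inch '[[-1,[0,0.05,0.05],0],[-1,[0,0.06,0.08],0],[-1,[0.5,0.06,0.08],0],[-1,[1.2,0.06,0.08],0],[-1,[2,0.06,0.08],0],[-1,[3,0.06,0.08],0],[-1,[4,0.06,0.08],0],[-1,[4.7,0.06,0.08],0],[-1,[5,0.06,0.08],0],[-1,[5,0.06,0.08],0]]'; python3 -c "
from h import *
x,y=dk([.5383,-.0094,1.332],-.128); to(x,y,.0568,1.332)"
```

```text
time: 21.0
eef_pos: [0.5199, -0.0844, 0.0568]
tcp_rot: [0.786, 0.618, 0.0, 0.0]
contact_force: [-1.3, 1.6, 0.2]
opening: 0.646
shift [-5.08  0.01 -0.  ] twist 0.001
```

```bash
python3 -m inch '[[-1,[0.4,0,0],0],[-1,[1,0,0],0],[-1,[1.6,0,0],0],[-1,[2.2,0,0],0],[-1,[2.5,0,0],0],[-1,[2.5,0,0],0]]' 80; python3 -c "
from h import *
x,y=dk([.5383,-.0094,1.332],-.0295); to(x,y,.0568,1.332)"
```

```text
time: 21.6
eef_pos: [0.5259, -0.0603, 0.0568]
tcp_rot: [0.786, 0.618, 0.001, 0.0]
contact_force: [1.1, 2.1, 1.6]
opening: 0.643
shift [ 2.28 -0.    0.01] twist 0.0
```

```bash
python3 -m inch '[[-1,[0.3,0,0],0],[-1,[0.6,0,0],0],[-1,[0.9,0,0],0],[-1,[1.2,0,0],0],[-1,[1.5,0,0],0],[-1,[1.8,0,0],0],[-1,[2,0,0],0],[-1,[2,0,0],0]]'; python3 -c "
from h import *
x,y=dk([.5383,-.0094,1.332],-.0295); to(x,y,.0568,1.332)"
```

```text
time: 22.4
eef_pos: [0.5302, -0.0434, 0.0569]
tcp_rot: [0.786, 0.618, -0.001, 0.001]
contact_force: [-2.7, -10.9, 2.5]
opening: 0.645
shift [ 0.54 -0.02  0.01] twist 0.0
```

```bash
python3 -m inch '[[-1,[0.2,0,0],0],[-1,[0.4,0,0],0],[-1,[0.6,0,0],0],[-1,[0.7,0,0],0],[-1,[0.7,0,0],0]]'; python3 -c "
from h import *
x,y=dk([.5383,-.0094,1.332],-.0295); to(x,y,.0568,1.332)"
```

```text
time: 22.9
eef_pos: [0.5319, -0.0365, 0.0569]
tcp_rot: [0.786, 0.618, -0.001, 0.001]
contact_force: [-2.9, -9.2, 2.3]
opening: 0.645
shift [-0.16 -0.02  0.01] twist -0.0
```

```bash
python3 -m inch '[[-1,[0.1,0,0],0],[-1,[0.2,0,0],0],[-1,[0.3,0,0],0],[-1,[0.3,0,0],0]]'; python3 -c "
from h import *
x,y=dk([.5383,-.0094,1.332],-.0295); to(x,y,.0568,1.332)"
```

```text
time: 23.3
eef_pos: [0.5321, -0.0363, 0.0573]
tcp_rot: [0.786, 0.619, -0.004, 0.003]
contact_force: [-6.0, -19.3, 3.4]
opening: 0.643
shift [-0.19 -0.04  0.05] twist 0.002
```

Hard stop reached: the force rose to 20 N with no further travel. Easing back a few mm to test the latch.

```bash
python3 -m inch '[[-1,[-0.2,0,0],0],[-1,[-0.4,0,0],0],[-1,[-0.6,0,0],0],[-1,[-0.7,0,0],0],[-1,[-0.8,0,0],0],[-1,[-0.8,0,0],0]]'; python3 -c "
from h import *
x,y=dk([.5383,-.0094,1.332],-.0295); to(x,y,.0568,1.332)"
```

```text
time: 23.9
eef_pos: [0.5313, -0.0385, 0.0568]
tcp_rot: [0.787, 0.617, 0.001, -0.0]
contact_force: [1.8, 2.8, 2.1]
opening: 0.643
shift [ 0.04 -0.    0.  ] twist -0.001
```

The pack came back 2.3 mm and stopped, and the force reversed to +3 N, so the hook holds it. Releasing and rising.

```bash
python3 -m inch '[[0.4,[0.1,0,0],0],[0.9,[0.1,0,0],0],[0.9,[0.1,0,0],0],[0.9,[0.1,0,0],0],[0.9,[0.1,0,-0.5],0],[0.9,[0.1,0,-2],0],[0.9,[0,0,-5],0],[0.9,[0,0,-9],0],[0.9,[-1,0,-14],0],[0.9,[-3,0,-18],0],[0.9,[-4,0,-20],0],[0.9,[-4,0,-20],0],[0.9,[-4,0,-20],0],[0.9,[-4,0,-20],0]]' && python3 - <<'E'
from h import *
st=status.get_state(); w,s,c=[cams.read_camera(n) for n in("wrist","side","scene")]; d=[.5383,-.0094,1.332]
C=cal("wrist",st); o=w.copy()
def poly(pts,z,col,p0=d):
    p=proj(W(p0,[[a/1e3,b/1e3,z/1e3] for a,b in pts]),C); cv2.polylines(o,[(p*16).round().astype(int)],True,col,1,shift=4)
poly([(-66.5,-28),(53.5,-28),(53.5,28),(-66.5,28)],74,(255,0,255)); poly([(102,-22),(138,-22),(138,22),(102,22)],90,(0,0,255))
up=lambda i,x,y,w,h,k:cv2.resize(i[y:y+h,x:x+w],(w*k,h*k),interpolation=cv2.INTER_CUBIC)
m=np.zeros((600,800,3),np.uint8); m[:360,:480]=up(o,135,0,240,180,2); m[:288,480:]=up(s,105,120,160*2,144*2,1)[:288,:320]; m[360:600,:480]=up(c,200,100,240,240,1).repeat(2,1)[:240] 
cv2.imwrite("pics/f1.png",m); print(st["eef_pos"],st["contact_force"])
E
```

```text
time: 25.3
eef_pos: [0.5202, -0.0776, 0.2547]
tcp_rot: [0.786, 0.618, -0.001, -0.001]
contact_force: [0.3, 0.0, -0.4]
opening: 0.951
[ 0.52024602 -0.07759242  0.25471215] [ 0.33457494  0.0417642  -0.44130908]
```

View pics/f1.png

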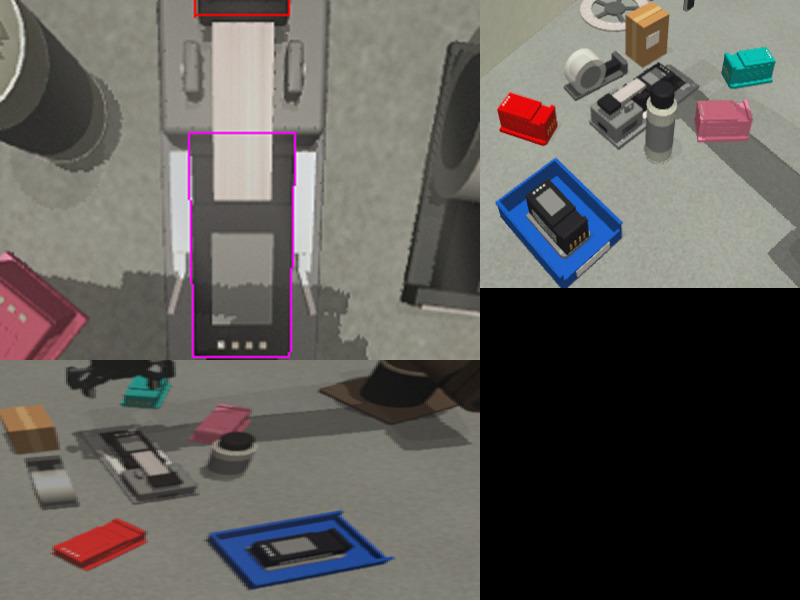

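The pack's outline is exactly at home (lights at (242,345) on the canvas) and has stayed there without the gripper. Pack A is upright in the bin at (555,215), and the can, carton and tape stand where they were. Handing in.

```bash
python3 -c "
from plant import ctrl; print(ctrl.sign_off())"
```

```text
the job is handed in; nothing more can be done
None
```

The job is done and handed in at about 25 s of the 67 s allowed.

- **Charged pack:** I pressed the catch with about 8 N on the pad and the pack sprang out to dock x = -25 mm. I slid it out along the rails and set it upright in the blue bin; contact with the bin floor showed in the wrist force before I let go.
- **Discharged pack:** I set it on the open bed groove end first and pushed it in with about 11 N. It reached the hard stop at about 20 N.
- **Latch check:** When I eased back, the pack returned 2.3 mm and the force reversed to +3 N, so the hook holds it.
- **Final pictures:** The discharged pack is at its home position without the gripper. The charged pack is upright in the bin. The can, carton, tape dispenser and look-alikes show no sign of having moved, and the robot touches nothing.

No check failed or disagreed. I could not read the catch angle directly, so the click is inferred from that force reversal and from the pack staying home after release.

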